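# Pack a bearing block in its transit tray and latch it

## Task

Set the green bearing block down upright in the empty oblong nest of the blue transit tray, without dropping it, and let go of it while the latch bar is still open. Then swing the yellow latch bar over the parts until it is fully home in its catch. Leave the silver hub in its round nest, and leave everything else where it is.

Things in the scene. Friction and masses are not known exactly. Their poses are not given: they have to be found in the camera images.
- tray: Blue steel transit tray fixed to the table (cannot move), 300 (its x) x 170 (its y) mm, base plate 8 mm thick, rims 18 mm high. Origin: centre of its underside, on the table; z up. On it: an empty oblong black nest at x=+50 mm, y=0; a round black nest (inner diameter 76 mm) at x=-50 mm, y=0 holding the hub; the latch post at x=-125 mm and the catch at x=+127 mm, both y=0.
- nest_floor (a point): Centre of the floor of the oblong nest, 8 mm above the table; axes those of the tray. Pocket 46 mm along tray x, 122 mm along tray y: 3 mm clearance all round when the block's x axis lies along tray y, either way round. Walls 5 mm thick, 18 mm high above the floor, with flared lips up to 26 mm above the floor.
- catch (a point): Middle of the dark steel catch where the closed latch bar's end rests, 84 mm above the table, at tray x=+127 mm, y=0. The catch is a jaw open towards tray +y, 22 mm long in x, its top 106 mm above the table.
- block: Green cast bearing block (pillow block), loose, about 0.6 kg. Foot 116 (its x) x 40 (its y) x 14 mm high; in the middle a round-topped housing 60 mm wide in x, with flat vertical faces 38 mm apart in y to grip, top 60 mm above the underside. Origin: centre of its underside; z up when upright. It stands upright on the table at the start.
- latch (a joint): Angle (rad) of the yellow latch bar about its upright hinge: 0 = fully home in the catch, a hard stop; grows as the bar opens to the tray's +y side (counter-clockwise from above), at most 1.6; starts at 0.9 to 1.35. From the hinge the bar points along tray +x turned by this angle. It swings level and stays where it is left; about 1 N at the knob moves it.
- latch_hinge (a point): On the hinge axis of the latch bar at the bar's mid height, 84 mm above the table, at tray x=-125 mm, y=0. Bar 14 mm wide and 14 mm high, its end 255 mm from the hinge, underside 77 mm and top 91 mm above the table: it passes over the hub (top at 64 mm) and the seated block (68 mm). Hinge boss 28 mm across, bolt head to 98 mm.
- latch_knob (a point): Centre of the top of the red upright knob on the latch bar, 160 mm from the hinge axis along the bar; knob 18 mm diameter, standing from the bar's top (91 mm above the table) up to 124 mm.
- hub: Silver round hub (flange 72 mm diameter, 22 mm thick, with a 44 mm diameter boss; 56 mm tall in all), loose, standing in the tray's round nest. Origin: centre of its underside. Leave it there.
- solenoid: Bystander: starter solenoid, silver cylinder with copper band on a dark foot, about 100 mm long, 60 mm high, loose. Origin under its centre.
- wrench: Bystander: steel wrench 150 mm long, lying on the table, loose.
- pulley: Bystander: dark steel pulley ring 84 mm diameter, 22 mm high, loose.
- carton: Bystander: closed cardboard carton 120 x 90 x 70 mm, loose.
- oil: Bystander: white bottle with red cap, 60 mm diameter, 130 mm high, loose.
- jar: Bystander: glass jar with yellow lid, 70 mm diameter, 80 mm high, loose.
Mind the look-alikes: they are no part of the job. Leave any purple or turquoise look-alike of the hub alone. Several things have the shape of the block; the one meant has the colours described above.

How it is judged:
On the way, in this order (a step that is already met when the one before it is completed fails the run):
1. the block sits in the oblong nest, let go, with the latch bar still open (distance between block and nest_floor below 0.008 m and z of block in the frame of tray below 0.012 m and angle between the x axis of block and the y axis of tray, either way round below 0.12 rad and angle between block's own z axis and vertical below 0.06 rad and contact force between the fingers and block below 0.1 N and value of joint latch above 0.3 rad), for 0.2 s.
2. the latch bar is home in its catch (value of joint latch below 0.04 rad), for 0.2 s.
At the end, for the whole second after the job is handed in: Block upright and at rest on the oblong nest's floor (origin within 8 mm of its centre, at most 4 mm up, long axis within 0.12 rad, tilt under 0.06 rad); latch bar in its catch (under 0.04 rad); hub standing in its round nest (at most 5 mm up, tilt under 0.1 rad) (distance between block and nest_floor below 0.008 m and z of block in the frame of tray below 0.012 m and angle between the x axis of block and the y axis of tray, either way round below 0.12 rad and angle between block's own z axis and vertical below 0.06 rad and value of joint latch below 0.04 rad and linear speed of block below 0.02 m/s and z of hub in the frame of tray below 0.013 m and angle between hub's own z axis and vertical below 0.1 rad); the robot touches nothing.
It fails at once if the block is dropped (falls freely for more than about 13 mm) (contact force between the fingers and block below 0.1 N and linear speed of block above 0.5 m/s).
It fails at once if the hub is taken out of its round nest (lifted more than 12 mm) (z of hub in the frame of tray above 0.02 m).
It fails at once if a bystander (solenoid, wrench, pulley, carton, oil bottle or jar) is moved by more than 30 mm (distance of any of solenoid, wrench, pulley, carton, oil, jar from where it was at the start of the episode above 0.03 m).
It also fails if it takes over 56 s, if anything falls off the work surface, if the arm or the gripper's body presses on something with over 40 N, if the wrist force passes 120 N, or if a joint passes its speed limit or range.

## Robot

A 6-joint arm with a two-finger parallel gripper is mounted at the origin on the work surface. World frame = base frame: x ahead of the robot, y to its left, z up, the work surface at z = 0. Lengths are in m, angles in rad, forces in N, time in s.
With the tool pointing down it reaches from about 0.375 to 0.9 m from the base axis. Payload 3.1 kg.
Tool frame: the origin (TCP) lies on the centre line of the jaws, within the pads' length; the fingertips stand 22 mm ahead of it and the grasp point (between the pads) lies 3 mm ahead of it; z points along the fingers, x is the direction in which the jaws open and shut, and the axes are right-handed (so a half turn about z gives the same grasp; the last joint's range is limited). The gripper opens to 87 mm and grips with 3 to 60 N. Pads are 19 mm wide; open, the fingers measure 117 mm over their backs; the gripper's body (75 mm by 190 mm) begins 51 mm behind the grasp point.
Start: joints at [0.995, 0.527, 1.433, -0, 1.181, -0.178], TCP at [0.242, 0.576, 0.245] pointing down, gripper open.
Joint ranges: [-3.08, 3.08], [-0.75, 2.2], [0.22, 2.44], [-1.43, 4.57], [0, 2.65], [-2.85, 2.85]. Speed limits (rad/s): [2.79, 2.79, 3.14, 3.14, 3.14, 3.14].

## Interface

Orientations are given as a unit quaternion [x, y, z, w].
In Python, from rig import robot, camera, order gives the robot as it stands.
- The arm moves only by the shell command python3 -m pendant 'ROWS' [OPENING] [FORCE]. ROWS is JSON, a list of rows, each a list of 2 entries, a list of its own where there are three numbers: the shift along the tool's x, y, z in mm, then the turn about the tool's z in degrees. A call has 1 to 8 rows; each row shifts and turns the commanded pose from where the row before left it, along the tool's axes as they then stand; what a row does not reach is not made up. A row lasts 1/8 s, in which the tool goes at most 62.5 mm and 10.7 degrees, less where a joint would pass 70% of its speed; a pose out of reach is approached as far as the arm can. A call with a gripper value outside its range is refused whole. OPENING is the finger opening in mm, from 0 to 87, set as the call begins (- or left out, the last holds). The fingers move at their own pace and stop on an object; FORCE is the grip in N (left out, the last holds). Time passes only in rows, so rows that do not move let the fingers close. It gives the time, the measured TCP pose, the force and the opening at its end, in the units of the state.
- robot.get_obs(): the state, without advancing time (a new reading comes with each control period).
- camera(name): name is "scene" or "top" or "wrist"; returns a dict with "pixels" (400x640x3 uint8, blue, green, red), "mtx" (3x3 intrinsics, pixels), "R" (3x3) and "t" (3): a world point X has camera coordinates R X + t. Camera axes: x right, y down, z forward; pixel columns grow to the right and rows downward; lengths in m; the calibration is good to about 2 mm. A picture is of the moment at which its call begins. There is no depth.
- order.hand_in(): hands the job in, once; it reports no verdict.
The state is a dict: "time": time; "q": joint angles; "joint_velocities": joint speeds; "joint_torque": joint torques, N m; "position": TCP position; "tool_rot": TCP orientation; "ft_force": force on the tool from outside, world axes, zero at the start; "moment": the same for the moment, N m; "grip_width": finger opening in m.
Only numpy, scipy, OpenCV 4.12 (cv2) and the standard library are available. Lean on these libraries where they do the work, as an engineer would, in place of code of your own. Each camera call takes 0.05 s, during which the arm holds its last target. There are 200 camera calls.

## Working session

There is one attempt and no reset: what is moved stays moved. The work goes in short steps, Python scripts to look and compute and a shell command to move; the robot and the scene stay as the last step left them, time stands still between calls to the robot, and variables do not carry over. Pictures are saved under pics/ and viewed, about 8 in all and at most 12, crops included, and the job is handed in when it is done.

```bash
mkdir -p pics; ls; python3 - <<'E'
from rig import robot,camera
import cv2,numpy as np
o=robot.get_obs();print({k:np.round(v,3) for k,v in o.items()})
for n in("top","scene"):
    c=camera(n);cv2.imwrite(f"pics/{n}0.png",c["pixels"]);print(n,c["mtx"].round(1).tolist(),c["R"].round(4).tolist(),c["t"].round(4).tolist())
E
```

```text
pics
{'time': np.float64(0.0), 'q': array([ 0.995,  0.528,  1.434,  0.   ,  1.181, -0.179]), 'joint_velocities': array([0.001, 0.   , 0.001, 0.   , 0.002, 0.   ]), 'joint_torque': array([-1.0000e-03, -4.4005e+01, -1.7659e+01,  6.3000e-02,  5.8000e-02,
       -0.0000e+00]), 'position': array([0.242, 0.576, 0.244]), 'tool_rot': array([ 0.833,  0.553, -0.001,  0.   ]), 'ft_force': array([0.555, 0.52 , 0.037]), 'moment': array([-0.005, -0.038,  0.002]), 'grip_width': np.float64(0.087)}
top [[471.7, 0.0, 325.9], [0.0, 471.7, 197.6], [0.0, 0.0, 1.0]] [[0.0078, -1.0, -0.0027], [-0.988, -0.0073, -0.1541], [0.1541, 0.0039, -0.988]] [-0.0068, 0.5224, 1.8467]
scene [[392.8, 0.0, 323.9], [0.0, 392.8, 200.0], [0.0, 0.0, 1.0]] [[0.4173, 0.9086, 0.0179], [0.6359, -0.2779, -0.72], [-0.6492, 0.3118, -0.6938]] [-0.1779, -0.265, 1.6667]
```

View pics/top0.png

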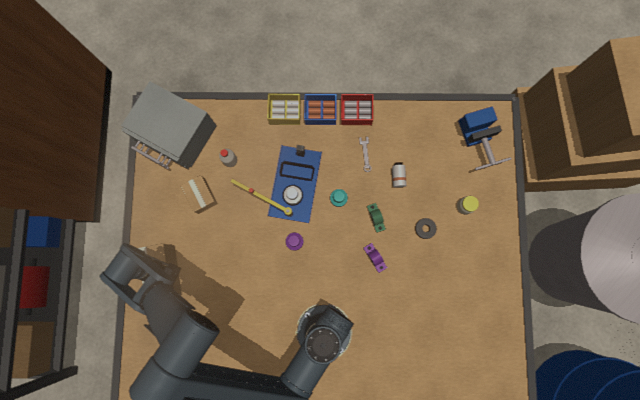

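View pics/scene0.png

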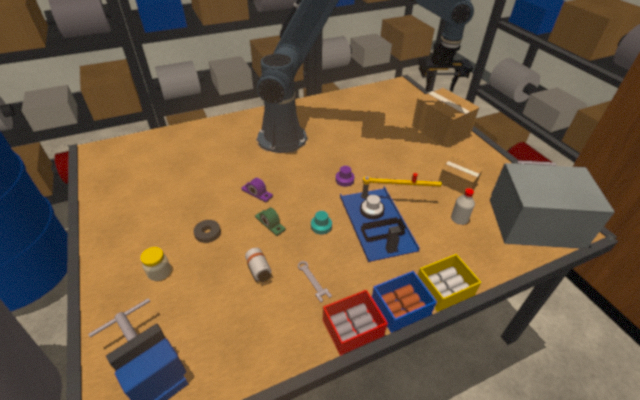

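Candidates for the block: green (376,217) and purple (374,257) in the top view; hub look-alikes are turquoise (339,197) and purple (294,241), and the real hub is at (292,194). I choose the green one and check it in a close crop.

```bash
python3 - <<'E'
import cv2
i=cv2.imread("pics/top0.png")
a=cv2.resize(i[140:232,225:325],None,fx=5,fy=5,interpolation=cv2.INTER_CUBIC)
b=cv2.resize(i[195:241,350:400],None,fx=5,fy=5,interpolation=cv2.INTER_CUBIC)
s=cv2.imread("pics/scene0.png");d=cv2.resize(s[200:246,240:290],None,fx=5,fy=5,interpolation=cv2.INTER_CUBIC)
import numpy as np
cv2.imwrite("pics/c1.png",np.hstack([a,np.vstack([b,d])]))
E
```

```text
(no output)
```

View pics/c1.png

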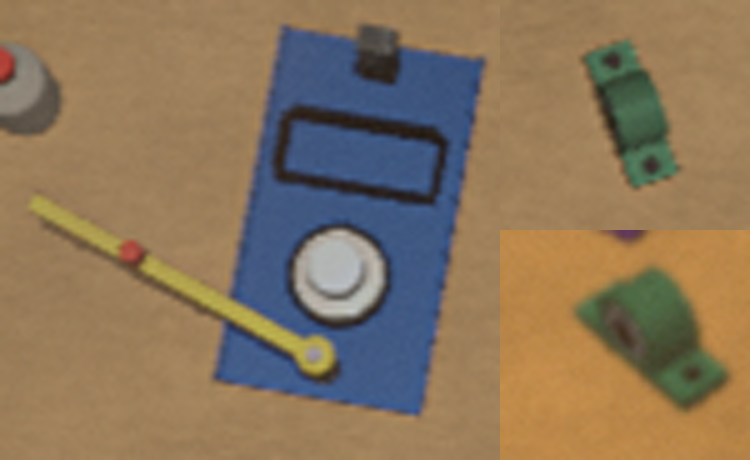

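The crop shows the green pillow block with its round-topped housing (top view centre about (376,217)), the empty oblong nest about (297,171), the hub in the round nest (292,194), the latch hinge (288,211), and the bar pointing up-left with the knob at (251,190).

```bash
cat > h.py <<'E'
import numpy as np,cv2
from scipy.optimize import minimize
from scipy.spatial.transform import Rotation as Rot
def box(x0,x1,y0,y1,z0,z1): return np.array([[x,y,z] for x in(x0,x1) for y in(y0,y1) for z in(z0,z1)],float)
th=np.linspace(0,np.pi,15)
BLOCK=[box(-.058,.058,-.02,.02,0,.014),np.array([[.03*np.cos(t),s*.019,.03+.03*np.sin(t)] for t in th for s in(-1,1)]+[[s*.03,u*.019,0] for s in(-1,1) for u in(-1,1)])]
TRAY=[box(-.15,.15,-.085,.085,0,.018)]
def proj(c,P):
    q=P@c["R"].T+c["t"];return q[:,:2]/q[:,2:]*[c["mtx"][0,0],c["mtx"][1,1]]+c["mtx"][:2,2]
def ray(c,uv,z):
    d=c["R"].T@np.linalg.solve(c["mtx"],[*uv,1]);o=-c["R"].T@c["t"];return o+d*(z-o[2])/d[2]
def place(P,p): 
    x,y,a=p;return P@Rot.from_euler('z',a).as_matrix().T+[x,y,0]
def mask(c,lo,hi):
    m=cv2.inRange(cv2.cvtColor(c["pixels"],cv2.COLOR_BGR2HSV),lo,hi);return m
def near(m,uv,r):
    k=np.zeros_like(m);cv2.circle(k,tuple(int(v) for v in uv),r,255,-1);return m&k
def fit(cs,ms,parts,p0):
    def cost(p):
        s=0
        for c,m in zip(cs,ms):
            r=np.zeros_like(m)
            for P in parts: 
                h=cv2.convexHull(proj(c,place(P,p)).astype(np.float32))
                t=np.zeros_like(m);cv2.fillConvexPoly(t,np.round(h*16).astype(np.int32),255,cv2.LINE_AA,4);r=np.maximum(r,t)
            s+=np.abs(r.astype(float)-m).sum()/m.astype(float).sum()
        return s
    best=None
    for k in range(3):
        p0=np.array(p0);sx=np.array([p0+d for d in([0,0,0],[.02,0,0],[0,.02,0],[0,0,.2])])
        r=minimize(cost,p0,method="Nelder-Mead",options=dict(initial_simplex=sx,xatol=1e-5,fatol=1e-5));p0=r.x
    return r.x,r.fun
E
python3 - <<'E'
from h import *
from rig import camera
c=camera("top");s=camera("scene")
# block
b0=ray(c,(376,217),.02);G=((40,70,20),(85,255,255))
ms=[near(mask(k,*G),u,r) for k,u,r in((c,(376,217),20),(s,(270,221),24))]
ms=[cv2.morphologyEx(m,cv2.MORPH_CLOSE,np.ones((5,5))) for m in ms]
for a in(.3,-.3+np.pi/2,):
  print("block",[fit([k],[m],BLOCK,[b0[0],b0[1],a]) for k,m in zip((c,s),ms)],fit([c,s],ms,BLOCK,[b0[0],b0[1],a]))
B=((100,120,40),(125,255,255))
def hull(k,u,r):
    m=near(mask(k,*B),u,r);P=cv2.findNonZero(m);o=np.zeros_like(m);cv2.fillConvexPoly(o,cv2.convexHull(P),255);return o
t0=ray(c,(295,184),.01);ms=[hull(c,(295,184),48),hull(s,(378,222),60)]
print("tray",[fit([k],[m],TRAY,[t0[0],t0[1],-.15]) for k,m in zip((c,s),ms)])
for k,m in zip((c,s),ms):
    r=cv2.minAreaRect(cv2.findNonZero(m));print(r)
h=ray(c,(225+315/5,140+354/5),.098);kn=ray(c,(251.2,190),.124);e=ray(c,(232.2,180.5),.091)
print("hinge",h,"knob",kn,"end",e,np.linalg.norm(kn-h),np.arctan2(*(kn-h)[[1,0]]),np.arctan2(*(e-h)[[1,0]]))
for n,u,z in(("pulley",(426,228),.02),("sol",(399,175),.03),("turq",(339,197),.04),("jar",(470,205),.08),("carton",(200,193),.07),("oil",(227,157),.13)):print(n,ray(c,u,z).round(3))
E
```

```text
block [(array([ 0.45021851, -0.20486228,  0.31295072]), np.float64(0.5237979009030999)), (array([ 0.43998741, -0.19600499, -0.17500154]), np.float64(0.8604133545310015))] (array([ 0.44554238, -0.20718582,  0.18334653]), np.float64(1.5469534948666022))
block [(array([ 0.44944338, -0.2033662 ,  0.34627164]), np.float64(0.5252135709055407)), (array([ 0.43954633, -0.19732643, -0.14146879]), np.float64(0.8610644257703082))] (array([ 0.44534976, -0.20811182,  0.19288264]), np.float64(1.5488252225865113))
tray [(array([ 0.58501743,  0.12313762, -0.15026357]), np.float64(0.11519352975158868)), (array([ 0.6124741 ,  0.12039336, -0.18269894]), np.float64(0.2168729384838781))]
((294.5480041503906, 183.7360076904297), (41.233097076416016, 72.0908432006836), 10.30484676361084)
((382.60003662109375, 232.1999969482422), (98.3869857788086, 49.1934928894043), 63.43495178222656)
hinge [0.46073177 0.14275569 0.098     ] knob [0.53671684 0.28325238 0.124     ] end [0.57957087 0.3643506  0.091     ] 0.16183031709848825 1.075019309688544 1.0785400257100757
pulley [ 0.405 -0.404  0.02 ]
sol [ 0.619 -0.298  0.03 ]
turq [ 0.525 -0.055  0.04 ]
jar [ 0.491 -0.566  0.08 ]
carton [0.532 0.494 0.07 ]
oil [0.664 0.38  0.13 ]
```

The tray and hinge agree: the hinge plus 125 mm gives (0.584, 0.124), yaw -0.15, against the fitted (0.585, 0.123). The latch is at about 1.22 rad and the knob radius came out at 0.162, against 0.160 given. The block mask was poor, so I'll refine both with the wrist camera, viewing the tray first on the way.

```bash
python3 -m pendant '[[[-36,50,-7],0],[[-36,50,-7],0],[[-36,50,-7],0],[[-36,50,-7],0],[[-36,50,-7],0],[[-36,50,-7],0],[[-36,50,-7],0],[[-36,50,-7],0]]'
python3 -m pendant '[[[0,0,0],0],[[0,0,0],0],[[0,0,0],0]]'
cat >> h.py <<'E'
def go(x,y,z,deg):
    """shift in the tool's present axes (mm) and turn (deg) to get there, shift first"""
    from rig import robot
    o=robot.get_obs();R=Rot.from_quat(o["tool_rot"]).as_matrix();d=R.T@(np.array([x,y,z])-o["position"])*1000
    a=np.degrees(np.arctan2(R[1,0],R[0,0]));t=(a-deg+180)%360-180
    print("shift",d.round(1),"turn",round(t,1),"at",o["position"].round(4),"ang",round(a,2),"F",o["ft_force"].round(1),"t",round(float(o["time"]),2))
E
python3 - <<'E'
from h import *
from rig import camera
w=camera("wrist");cv2.imwrite("pics/w1.png",w["pixels"]);np.savez("w1.npz",**w)
go(.45,-.205,.245,-68)
T=lambda p:place(np.array(p),[.5845,.1235,-.15])
print(proj(w,T([[.05,0,.008],[-.05,0,.064],[-.125,0,.098],[.15,.085,.018],[-.15,.085,.018],[.15,-.085,.018],[-.15,-.085,.018],[.127,0,.106]])).round(0).tolist())
E
```

```text
time: 1.2
position: [0.5, 0.1539, 0.3008]
tool_rot: [0.833, 0.553, 0.0, -0.0]
ft_force: [0.7, 0.1, -0.8]
grip_width: 0.0871
time: 1.58
position: [0.498, 0.157, 0.3002]
tool_rot: [0.832, 0.554, -0.001, -0.0]
ft_force: [0.5, 0.4, 0.9]
grip_width: 0.0869
shift [-352.7   95.1   55.3] turn 135.3 at [0.4981 0.1571 0.3003] ang 67.34 F [-0.4 -0.4  0.7] t 1.62
[[327.0, 258.0], [310.0, 210.0], [292.0, 159.0], [393.0, 303.0], [354.0, 115.0], [291.0, 325.0], [232.0, 147.0], [343.0, 343.0]]
```

View pics/w1.png

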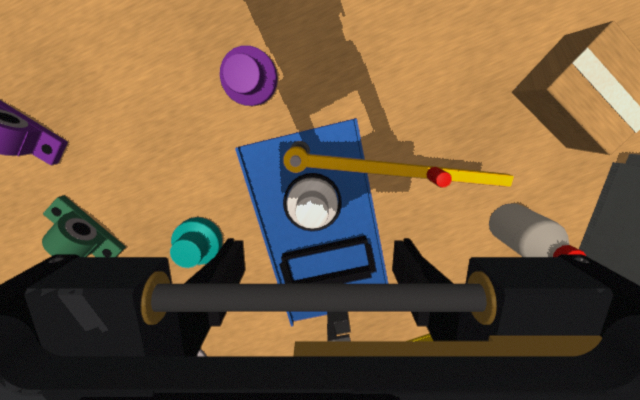

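The wrist view shows hinge bolt (295,158), hub (313,205), nest (329,261), near rim corners (237,147) and (358,119), and knob (440,177). My tray pose is within 3-4 px (about 2-3 mm). Now to above the block.

```bash
python3 -m pendant '[[[-50,13,8],0],[[-50,13,8],0],[[-50,13,8],0],[[-50,14,8],0],[[-50,14,8],0],[[-50,14,8],0],[[-50,14,7],0]]'
python3 -m pendant '[[[0,0,0],10.4],[[0,0,0],10.4],[[0,0,0],10.4],[[0,0,0],10.4],[[0,0,0],10.4],[[0,0,0],10.4],[[0,0,0],10.4],[[0,0,0],10.4]]' >/dev/null
python3 -m pendant '[[[0,0,0],10.4],[[0,0,0],10.4],[[0,0,0],10.4],[[0,0,0],10.4],[[0,0,0],10.4],[[0,0,0],0],[[0,0,0],0]]'
python3 - <<'E'
from h import *
from rig import camera
w=camera("wrist");cv2.imwrite("pics/w2.png",w["pixels"]);np.savez("w2.npz",**w)
m=mask(w,(50,60,15),(85,255,255));n,l,st,ce=cv2.connectedComponentsWithStats(m);print([(s.tolist(),c.round(1).tolist()) for s,c in zip(st,ce) if s[4]>300])
print(proj(w,place(np.vstack([BLOCK[0][:, :]]),[.45,-.205,.38])).round().tolist())
cv2.imwrite("pics/w2m.png",np.hstack([cv2.resize(w["pixels"],(400,250)),cv2.resize(cv2.cvtColor(m,8),(400,250))]))
go(.45,-.205,.245,-68)
E
```

```text
time: 2.5
position: [0.4513, -0.2039, 0.2454]
tool_rot: [0.832, 0.554, 0.0, -0.0]
ft_force: [-0.3, -0.8, -0.5]
grip_width: 0.087
time: 4.38
position: [0.4514, -0.203, 0.2456]
tool_rot: [0.83, -0.557, -0.0, 0.0]
ft_force: [0.3, 0.2, -1.4]
grip_width: 0.0871
[([0, 0, 640, 400, 252870], [319.6, 199.7]), ([305, 132, 36, 91, 2736], [322.4, 176.6])]
[[335.0, 219.0], [335.0, 223.0], [305.0, 219.0], [305.0, 223.0], [337.0, 130.0], [338.0, 131.0], [304.0, 130.0], [304.0, 131.0]]
shift [1.2 2.  0.5] turn 0.2 at [ 0.4514 -0.2032  0.2455] ang -67.81 F [ 0.6 -0.2  0.6] t 4.42
```

View pics/w2.png

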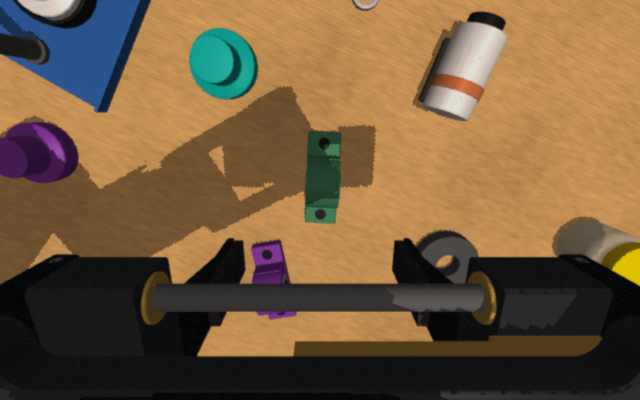

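The green block is centred at (323,177), with no neighbour within finger reach (purple about 100 mm behind, turquoise about 130 mm away). Silhouette fit next.

```bash
python3 - <<'E'
from h import *
w=dict(np.load("w2.npz"))
m=near(mask(w,(50,60,15),(85,255,255)),(323,177),60);m=cv2.morphologyEx(m,cv2.MORPH_CLOSE,np.ones((15,15)))
p,f=fit([w],[m],BLOCK,[.45,-.205,.38]);print(p,f)
go(p[0],p[1],.120,np.degrees(p[2])-90)
t=dict(np.load("w1.npz"))
# tray refinement from w1
from scipy.optimize import least_squares
uv=np.array([[237,147],[358,119],[295,158]]);P=np.array([[-.15,-.085,.018],[-.15,.085,.018],[-.125,0,.098]])
r=least_squares(lambda q:(proj(t,place(P,q))-uv).ravel(),[.5845,.1235,-.15]);print("tray",r.x,r.fun.round(1))
i=cv2.resize(t["pixels"][230:350,260:410],None,fx=5,fy=5,interpolation=cv2.INTER_CUBIC);cv2.imwrite("pics/c2.png",i)
E
```

```text
[ 0.44857968 -0.20691444  0.33425405] 0.12477656808579786
shift [  2.4   4.  125.5] turn 3.0 at [ 0.4514 -0.2032  0.2455] ang -67.81 F [ 0.6 -0.2  0.6] t 4.42
tray [ 0.58691178  0.12355806 -0.17660862] [-1.6 -1.   0.1 -1.2  1.2  1.9]
```

View pics/c2.png

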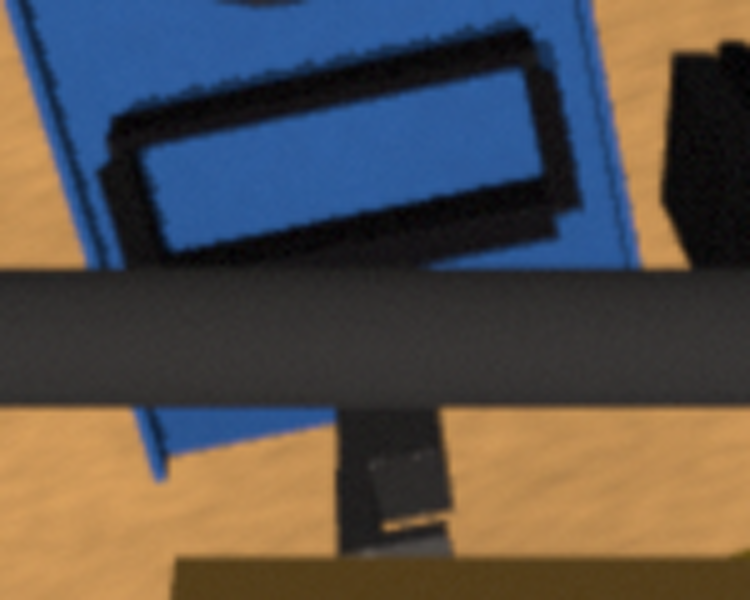

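The nest's inner pocket is visible and the far rim corner (292,326) matches the prediction (291,325). Now descend part-way, aligned, and re-measure the block.

```bash
python3 -m pendant '[[[2,4,0],3],[[0,0,25],0],[[0,0,25],0],[[0,0,25],0],[[0,0,25],0],[[0,0,0],0],[[0,0,0],0]]'
python3 - <<'E'
from h import *
from rig import camera
w=camera("wrist");cv2.imwrite("pics/w3.png",w["pixels"]);np.savez("w3.npz",**w)
m=near(mask(w,(50,60,15),(85,255,255)),proj(w,np.array([[.4486,-.207,.02]]))[0],130);m=cv2.morphologyEx(m,cv2.MORPH_CLOSE,np.ones((21,21)))
p,f=fit([w],[m],BLOCK,[.4486,-.207,.334]);print(p,f)
go(p[0],p[1],.058,np.degrees(p[2])-90)
i=w["pixels"].copy()
for P in BLOCK: cv2.polylines(i,[cv2.convexHull(proj(w,place(P,p)).astype(np.float32)).astype(int)],True,(0,0,255),1)
cv2.imwrite("pics/w3o.png",i)
E
```

```text
time: 5.3
position: [0.4488, -0.2074, 0.1462]
tool_rot: [0.814, -0.58, 0.001, 0.0]
ft_force: [0.1, 0.6, -0.4]
grip_width: 0.087
[ 0.44839981 -0.20706361  0.32251469] 0.10289704779135961
shift [-0.8  0.5 88.5] turn 0.6 at [ 0.449  -0.2075  0.1465] ang -70.96 F [-0.4 -0.6 -1. ] t 5.35
```

View pics/w3o.png

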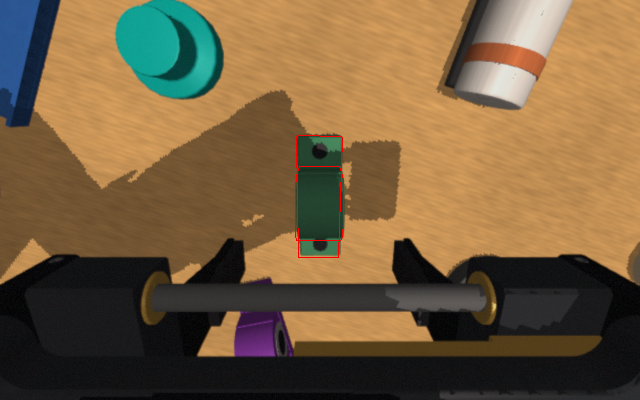

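The fitted outline lies right on the green block, centred at (320,197). Descend and grip.

```bash
python3 -m pendant '[[[-0.5,0.5,30],0.6],[[0,0,30],0],[[0,0,18],0],[[0,0,10],0],[[0,0,0],0],[[0,0,0],0]]'
python3 -m pendant '[[[0,0,0],0],[[0,0,0],0],[[0,0,0],0],[[0,0,0],0],[[0,0,0],0],[[0,0,0],0]]' 0 30
```

```text
time: 6.1
position: [0.4483, -0.2072, 0.0584]
tool_rot: [0.811, -0.585, 0.001, 0.0]
ft_force: [0.1, -0.3, -0.0]
grip_width: 0.0868
time: 6.85
position: [0.4484, -0.2078, 0.0577]
tool_rot: [0.811, -0.585, 0.001, 0.0]
ft_force: [0.4, -1.6, 0.4]
grip_width: 0.0377
```

Width 37.7 mm against 38 given, so it's gripped. Lift, carry towards the tray with the nest in camera view, and turn to the tray angle.

```bash
python3 -m pendant '[[[0,0,-10],0],[[0,0,-25],0],[[0,0,-35],0],[[0,0,-35],0],[[0,0,-25],0],[[0,0,-10],0],[[0,0,0],0]]'
python3 -m pendant '[[[-10,-16,0],0],[[-22,-34,0],0],[[-26,-39,0],0],[[-26,-39,0],0],[[-26,-39,0],0],[[-26,-39,0],0],[[-20,-32,0],0],[[-10,-16,0],0]]'
python3 -m pendant '[[[0,0,0],-5],[[0,0,0],-9],[[0,0,0],-10],[[0,0,0],-10],[[0,0,0],-10],[[0,0,0],-9],[[0,0,0],-9],[[0,0,0],0]]'
python3 - <<'E'
from h import *
from rig import camera
w=camera("wrist");np.savez("w4.npz",**w)
i=w["pixels"].copy();p=[.5869,.1236,-.1766]
O=place(np.array([[.05+sx*.023,sy*.061,.008] for sx,sy in((1,1),(1,-1),(-1,-1),(-1,1))]),p)
cv2.polylines(i,[proj(w,O).round().astype(int)],True,(0,0,255),1)
for z in(0,.018):cv2.polylines(i,[proj(w,place(np.array([[x,y,z] for x,y in((.15,.085),(.15,-.085),(-.15,-.085),(-.15,.085))]),p)).round().astype(int)],True,(0,255,255),1)
cv2.imwrite("pics/w4.png",w["pixels"]);cv2.imwrite("pics/w4o.png",i);go(.636,.114,.2,-9.5)
E
```

```text
time: 7.72
position: [0.4471, -0.2062, 0.1974]
tool_rot: [0.811, -0.585, -0.0, -0.0]
ft_force: [0.0, -0.6, -6.6]
grip_width: 0.0377
time: 8.72
position: [0.6358, 0.0329, 0.1949]
tool_rot: [0.812, -0.584, -0.002, 0.001]
ft_force: [-0.1, -1.0, -7.1]
grip_width: 0.0382
time: 9.72
position: [0.6348, 0.0304, 0.1959]
tool_rot: [0.996, -0.085, -0.002, 0.0]
ft_force: [-0.5, 0.0, -6.9]
grip_width: 0.0376
shift [-13.4 -82.5  -3.8] turn -0.3 at [0.6351 0.0304 0.1962] ang -9.79 F [ 0.  -0.3 -6.7] t 9.78
```

View pics/w4o.png

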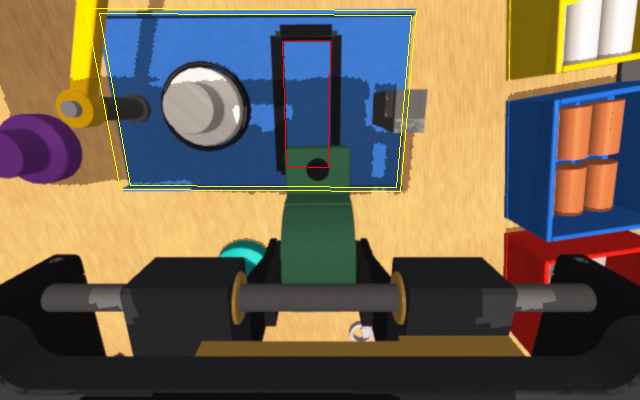

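The predicted pocket (red) is about right, with the tray slightly rotated from my estimate. Refit on the blue silhouette.

```bash
python3 - <<'E'
from h import *
w=dict(np.load("w4.npz"))
m=mask(w,(100,120,30),(125,255,255));m[:,430:]=0;m[230:]=0;m[:,:60]=0
m=cv2.morphologyEx(m,cv2.MORPH_OPEN,np.ones((3,3)))
o=np.zeros_like(m);cv2.fillConvexPoly(o,cv2.convexHull(cv2.findNonZero(m)),255)
# rims only along the long sides: body = plate + two rims
R=[box(-.15,.15,-.085,.085,0,.008),box(-.15,.15,.081,.085,0,.018),box(-.15,.15,-.085,-.081,0,.018)]
for T in (TRAY,R):
    p,f=fit([w],[o],T,[.587,.1236,-.17]);n=place(np.array([[.05,0,.008]]),p)[0];print(p,f,n)
    go(n[0],n[1],.196,np.degrees(p[2]))
i=w["pixels"].copy();q=p
O=lambda z,a,b:place(np.array([[.05+sx*a,sy*b,z] for sx,sy in((1,1),(1,-1),(-1,-1),(-1,1))]),q)
cv2.polylines(i,[proj(w,O(.008,.023,.061)).round().astype(int)],True,(0,0,255),1)
th=np.linspace(0,6.28,40);cv2.polylines(i,[proj(w,place(np.c_[-.05+.022*np.cos(th),.022*np.sin(th),0*th+.064],q)).round().astype(int)],True,(0,0,255),1)
for P in R:cv2.polylines(i,[cv2.convexHull(proj(w,place(P,q)).astype(np.float32)).round().astype(int)],True,(0,255,255),1)
b=np.array([.6351,.0304,.1962-.058]);a=np.radians(-9.79+90)
for P in BLOCK:
    Q=P@Rot.from_euler('z',a).as_matrix().T+b;cv2.polylines(i,[cv2.convexHull(proj(w,Q).astype(np.float32)).round().astype(int)],True,(255,255,255),1)
cv2.imwrite("pics/w4p.png",cv2.resize(i[0:300,60:460],None,fx=2,fy=2))
E
```

```text
[ 0.58673115  0.12278208 -0.16435879] 0.043960411417084164 [0.63605732 0.11460109 0.008     ]
shift [-13.4 -83.1   0.2] turn -0.4 at [0.6351 0.0304 0.1962] ang -9.79 F [ 0.  -0.3 -6.7] t 9.78
[ 0.58817316  0.1225175  -0.16625649] 0.02458861405160992 [0.63748372 0.11424292 0.008     ]
shift [-11.9 -83.    0.2] turn -0.3 at [0.6351 0.0304 0.1962] ang -9.79 F [ 0.  -0.3 -6.7] t 9.78
```

View pics/w4p.png

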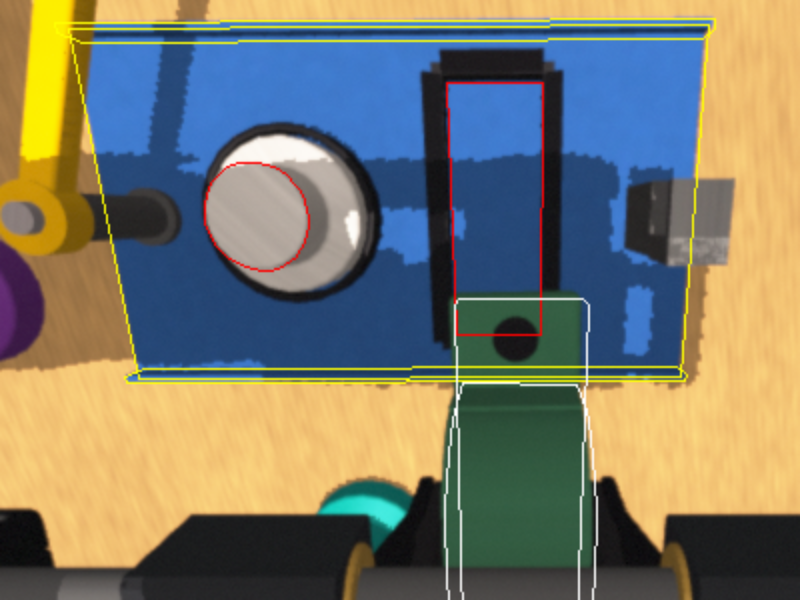

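Tray outline, hub boss and pocket overlay match well. The held block's foot is off by about 3 px from nominal, so I'll fit its pose in the hand.

```bash
python3 - <<'E'
from h import *
w=dict(np.load("w4.npz"))
m=mask(w,(50,60,15),(88,255,255));m[:,:250]=0;m[:,380:]=0;m=cv2.morphologyEx(m,cv2.MORPH_CLOSE,np.ones((15,15)));m[236:]=0;m[:130]=0
def cost(p,out=False):
    r=np.zeros_like(m)
    for P in BLOCK:
        Q=P@Rot.from_euler('z',p[2]).as_matrix().T+[p[0],p[1],p[3]]
        t=np.zeros_like(m);cv2.fillConvexPoly(t,np.round(cv2.convexHull(proj(w,Q).astype(np.float32))*16).astype(np.int32),255,cv2.LINE_AA,4);r=np.maximum(r,t)
    r[236:]=0
    return np.abs(r.astype(float)-m).sum()/m.astype(float).sum()
p0=np.array([.6351,.0304,np.radians(80.21),.1382]);print(cost(p0))
for free in([0,1,2],[0,1,2,3]):
    f=lambda v:cost(np.where(np.isin(range(4),free),np.bincount(free,v,4),p0))
    x=p0[free];
    for k in range(3):
        sx=np.vstack([x]+[x+d for d in np.diag([.006,.006,.06,.006])[free][:,free]]);r=minimize(f,x,method="Nelder-Mead",options=dict(initial_simplex=sx,xatol=1e-5,fatol=1e-6));x=r.x
    print(x,r.fun,"d mm",(x[:2]-p0[:2])*1000)
E
```

```text
0.1599919255784673
[0.63436537 0.03234515 1.41759333] 0.09095288438181065 d mm [-0.73462985  1.94515057]
[0.6345856  0.0315056  1.42832023 0.13035627] 0.06226815975037721 d mm [-0.51440209  1.10559786]
```

```bash
python3 -m pendant '[[[-2,-15,0],0.2],[[-4,-27,0],0],[[-4,-26,0],0],[[-1.7,-13.7,0],0],[[0,0,20],0],[[0,0,30],0],[[0,0,25],0],[[0,0,15],0]]'
python3 -m pendant '[[[0,0,5],0],[[0,0,0],0],[[0,0,0],0]]'
python3 - <<'E'
from h import *
from rig import camera
go(.6377,.1130,.066,-10)
w=camera("wrist");s=camera("scene")
q=proj(s,np.array([[.64,.11,.06]]))[0].astype(int);i=s["pixels"][q[1]-50:q[1]+50,q[0]-60:q[0]+60]
cv2.imwrite("pics/p5.png",np.vstack([cv2.resize(w["pixels"][:300,200:460],(520,600))[:340],cv2.resize(i,(312,260),interpolation=3)[:,:].repeat(1,0) if 0 else cv2.copyMakeBorder(cv2.resize(i,(312,260),interpolation=3),0,0,0,208,0)]))
E
```

```text
time: 10.78
position: [0.6379, 0.1136, 0.106]
tool_rot: [0.996, -0.086, -0.001, 0.0]
ft_force: [0.2, 0.0, -7.0]
grip_width: 0.0381
time: 11.15
position: [0.6395, 0.1134, 0.1037]
tool_rot: [0.996, -0.085, 0.001, -0.0]
ft_force: [0.4, -0.4, -7.1]
grip_width: 0.038
shift [-1.8  0.7 37.7] turn 0.2 at [0.6395 0.1134 0.1037] ang -9.8 F [ 0.4 -0.4 -7.1] t 11.15
```

View pics/p5.png

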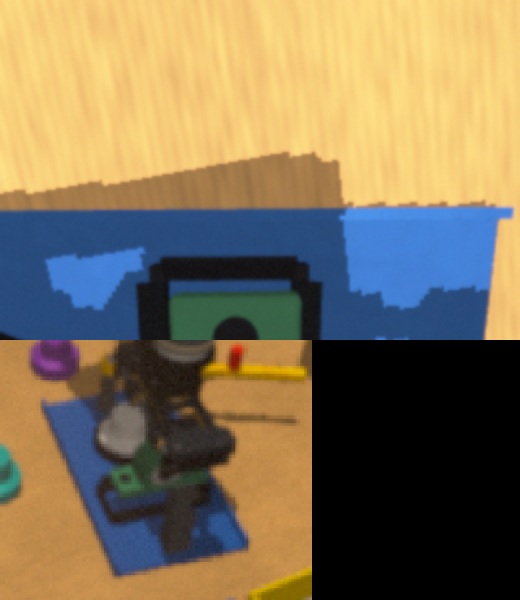

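The block sits laterally centred over the pocket to within about 2 mm, the same as the computed -1.8 mm correction. Correct that and lower, watching the force.

```bash
python3 -m pendant '[[[-1.8,0.7,5],0.2],[[0,0,7],0],[[0,0,7],0],[[0,0,5],0],[[0,0,3],0],[[0,0,0],0]]'
python3 -m pendant '[[[0,0,3],0],[[0,0,2],0],[[0,0,0],0]]'
python3 -c "
from h import *;go(.6377,.1130,.066,-10)"
```

```text
time: 12.0
position: [0.6366, 0.113, 0.0752]
tool_rot: [0.996, -0.087, -0.0, 0.0]
ft_force: [-0.3, 0.0, -7.4]
grip_width: 0.0378
time: 12.38
position: [0.6365, 0.113, 0.0704]
tool_rot: [0.996, -0.087, -0.0, 0.0]
ft_force: [-0.7, 0.1, -6.0]
grip_width: 0.0381
shift [ 1.2 -0.2  4.4] turn 0.0 at [0.6365 0.113  0.0704] ang -9.99 F [-0.7  0.1 -6. ] t 12.38
```

```bash
python3 -m pendant '[[[0,0,2],0],[[0,0,1.5],0],[[0,0,0],0],[[0,0,0],0]]'
python3 -m pendant '[[[0,0,1],0],[[0,0,0.5],0],[[0,0,0],0]]'
```

```text
time: 12.88
position: [0.6367, 0.113, 0.0671]
tool_rot: [0.996, -0.087, 0.0, 0.0]
ft_force: [1.1, 0.4, -6.6]
grip_width: 0.0378
time: 13.25
position: [0.6367, 0.113, 0.0658]
tool_rot: [0.996, -0.087, 0.0, 0.0]
ft_force: [-0.7, -1.0, -5.8]
grip_width: 0.0376
```

```bash
python3 -m pendant '[[[0,0,0.7],0],[[0,0,0.5],0],[[0,0,0],0],[[0,0,0],0]]'
```

```text
time: 13.75
position: [0.6368, 0.113, 0.0657]
tool_rot: [0.996, -0.087, 0.0, 0.0]
ft_force: [-2.5, -1.8, 6.1]
grip_width: 0.038
```

Contact with the floor, with TCP at exactly the expected seat height of 0.0657. Release and back straight up.

```bash
python3 -m pendant '[[[0,0,0],0],[[0,0,0],0],[[0,0,0],0],[[0,0,0],0]]' 58
python3 -m pendant '[[[0,0,-10],0],[[0,0,-30],0],[[0,0,-40],0],[[0,0,-40],0],[[0,0,-20],0],[[0,0,0],0],[[0,0,0],0]]'
python3 - <<'E'
from h import *
from rig import camera
w=camera("wrist");s=camera("top");np.savez("w6.npz",**w)
i=w["pixels"].copy();p=[.5875,.1226,-.166]
h=place(np.array([[-.125,0,.124]]),p)[0]
# red knob
hs=cv2.cvtColor(s["pixels"],40);m=(cv2.inRange(hs,(0,150,80),(8,255,255))|cv2.inRange(hs,(172,150,80),(180,255,255)));m=near(m,(251,190),8);c=cv2.moments(m,True);u=(c["m10"]/c["m00"],c["m01"]/c["m00"]);k=ray(s,u,.115)
a=np.arctan2(*(k-h)[[1,0]]);print(u,k,h,np.hypot(*(k-h)[:2]),"latch",a-p[2])
for P in BLOCK:
    cv2.polylines(i,[cv2.convexHull(proj(w,place(P,[.6368,.1142,1.4047])+[0,0,.008]).astype(np.float32)).round().astype(int)],True,(0,0,255),1)
cv2.imwrite("pics/p6.png",i)
E
```

```text
time: 14.25
position: [0.6369, 0.1131, 0.0642]
tool_rot: [0.996, -0.087, 0.0, -0.0]
ft_force: [0.5, 0.5, 0.6]
grip_width: 0.0575
time: 15.12
position: [0.6359, 0.113, 0.2036]
tool_rot: [0.996, -0.087, -0.001, 0.0]
ft_force: [0.3, 0.2, -0.4]
grip_width: 0.0579
(250.75, 189.875) [0.53873414 0.28648492 0.115     ] [0.4642183  0.14325483 0.124     ] 0.16145423548344567 latch 1.257078128573998
```

View pics/p6.png

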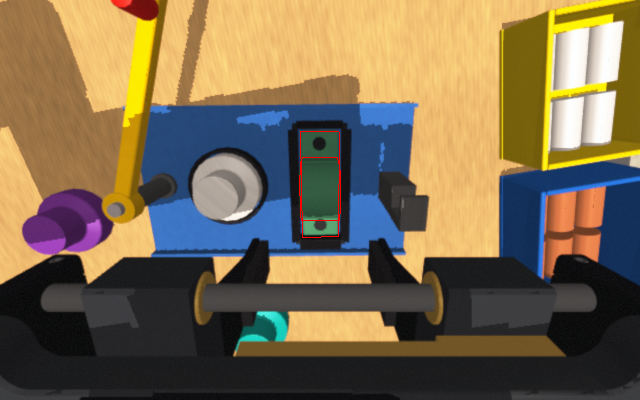

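The red outline of the intended seat lies on the block (centre about (320,184)); it is seated and released with the latch open (about 1.24 rad). Next: close the fingers, go to the outer side of the knob, and align the tool x with the bar.

```bash
python3 -m pendant '[[[-27,-27,0],0],[[-27,-27,0],0],[[-27,-27,0],0],[[-27,-28,0],0],[[-27,-28,0],0],[[-28,-28,0],0]]' 0 10
python3 -m pendant '[[[0,0,0],-9],[[0,0,0],-9],[[0,0,0],-9],[[0,0,0],-9],[[0,0,0],-9],[[0,0,0],-9],[[0,0,0],-9],[[0,0,0],-9]]'
python3 -m pendant '[[[0,0,0],0],[[0,0,0],0],[[0,0,0],0]]'
python3 - <<'E'
from h import *
from rig import camera
w=camera("wrist");go(.5036,.3032,.120,61.9)
i=w["pixels"].copy();H=np.array([.4635,.1432]);f=1.08;u=np.array([np.cos(f),np.sin(f)])
for r,z in((.16,.124),(.16,.091),(.255,.091),(0,.098)):
    cv2.drawMarker(i,tuple(proj(w,np.array([[*(H+r*u),z]]))[0].round().astype(int)),(255,0,0),0,12)
cv2.drawMarker(i,tuple(proj(w,np.array([[.5036,.3032,.098]]))[0].round().astype(int)),(0,255,0),0,12)
cv2.imwrite("pics/p7.png",i)
E
```

```text
time: 15.98
position: [0.5036, 0.3045, 0.203]
tool_rot: [0.996, -0.087, -0.001, 0.0]
ft_force: [1.3, -0.2, 1.2]
grip_width: 0.0065
time: 16.98
position: [0.5042, 0.3036, 0.203]
tool_rot: [0.856, 0.517, -0.001, -0.0]
ft_force: [-0.9, 0.2, 0.5]
grip_width: 0.0005
time: 17.35
position: [0.5047, 0.3038, 0.2041]
tool_rot: [0.857, 0.515, -0.0, -0.0]
ft_force: [-0.9, -0.3, 0.8]
grip_width: 0.0011
shift [-1.  -0.7 84.2] turn 0.1 at [0.5047 0.3038 0.2042] ang 61.96 F [ 0.2 -1.  -0.2] t 17.4
```

View pics/p7.png

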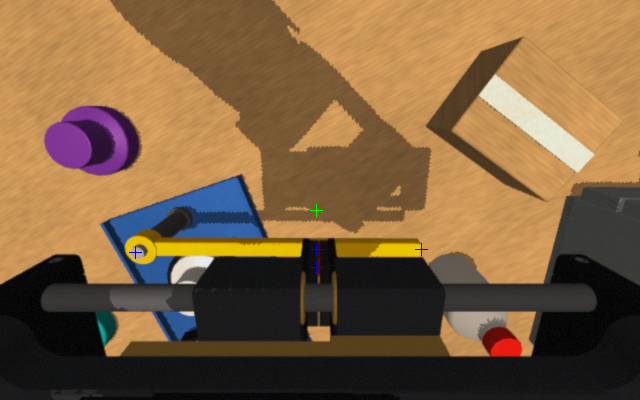

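The bar (row 248) lies along the predicted line with the knob under the fingers' inner side; the green landing point (316,210) is about 35 mm clear of the bar. Descend, then sweep.

```bash
python3 -m pendant '[[[0,0,20],0],[[0,0,30],0],[[0,0,24],0],[[0,0,10],0],[[0,0,0],0],[[0,0,0],0]]'
python3 -m pendant '[[[0,8,0],0],[[0,8,0],0],[[0,4,0],0],[[0,4,0],0],[[0,0,0],0]]'
```

```text
time: 18.15
position: [0.5055, 0.3041, 0.1213]
tool_rot: [0.857, 0.515, 0.001, 0.0]
ft_force: [-0.2, 0.9, -0.4]
grip_width: 0.0005
time: 18.77
position: [0.5262, 0.2923, 0.1203]
tool_rot: [0.857, 0.515, -0.0, 0.0]
ft_force: [0.7, 0.3, -0.1]
grip_width: 0.0007
```

```bash
python3 -m pendant '[[[0.5,11,0],4],[[1,17,0],6],[[1,22.5,0],8],[[1,22.5,0],8],[[1,22.5,0],8],[[1,22.5,0],8],[[1,17,0],6],[[0.5,11,0],4]]'
python3 - <<'E'
from h import *
from rig import robot,camera
o=robot.get_obs();x=o["position"];H=np.array([.4635,.1432]);R=Rot.from_quat(o["tool_rot"]).as_matrix()
print(x,o["ft_force"],"hinge->TCP in tool",(R.T[:2,:2]@(x[:2]-H)*1000).round(1),"ang",np.degrees(np.arctan2(R[1,0],R[0,0])))
s=camera("top");cv2.imwrite("pics/p8.png",cv2.resize(s["pixels"][120:240,220:370],None,fx=5,fy=5,interpolation=3))
E
```

```text
time: 19.77
position: [0.6203, 0.1874, 0.1199]
tool_rot: [0.996, 0.086, -0.001, -0.0]
ft_force: [-0.7, 1.1, -0.5]
grip_width: 0.0004
[0.62031917 0.1874496  0.11986408] [-0.68137546  1.13683291 -0.52956305] hinge->TCP in tool [162.1 -16.8] ang 9.826656182013554
```

No more pictures, so I go by numbers from here. Force of about 1 N shows contact. Finish the arc, then creep until the stop is felt.

```bash
python3 -m pendant '[[[1,14,0],5],[[1,17,0],6],[[1,14,0],5],[[0.5,8,0],2],[[0,0,0],0],[[0,0,0],0]]'
python3 - <<'E'
from h import *
from rig import robot,camera
o=robot.get_obs();x=o["position"];H=np.array([.4635,.1432]);R=Rot.from_quat(o["tool_rot"]).as_matrix()
print(x,o["ft_force"],"hinge->TCP in tray",(Rot.from_euler('z',.166).as_matrix()[:2,:2]@(x[:2]-H)*1000).round(1),"ang",np.degrees(np.arctan2(R[1,0],R[0,0])))
E
```

```text
time: 20.58
position: [0.6275, 0.1357, 0.1205]
tool_rot: [0.998, -0.069, 0.0, 0.0]
ft_force: [-1.1, -0.4, 0.8]
grip_width: 0.0003
[0.62748011 0.13567688 0.12049719] [-1.09105309 -0.44260526  0.84472557] hinge->TCP in tray [163.   19.7] ang -7.9082738612753465
```

```bash
for k in 1 2; do python3 -m pendant '[[[0,1.5,0],0.5],[[0,0,0],0],[[0,0,0],0]]' | grep -E "pos|force"; done
python3 -m pendant '[[[0,1.5,0],0],[[0,0,0],0],[[0,0,0],0]]' | grep -E "pos|force"
```

```text
position: [0.6275, 0.1348, 0.1205]
ft_force: [1.7, 2.9, 0.1]
position: [0.6275, 0.1345, 0.1206]
ft_force: [1.9, 8.3, -1.8]
position: [0.6275, 0.1343, 0.1207]
ft_force: [1.8, 10.7, -0.5]
```

Force climbs to 11 N with the tool stopped, 18.5 mm off the bar's home line (9 mm knob radius + 9.5 mm finger half-width): the hard stop. Back off, rise, and check numerically with the cameras.

```bash
python3 -m pendant '[[[0,-8,0],0],[[0,-20,0],0],[[0,-30,0],0],[[0,-20,-20],0],[[0,-20,-50],0],[[0,-50,-50],0],[[0,-55,-20],0],[[0,-50,0],0]]' | grep -E "time|pos|force"
python3 -m pendant '[[[0,-50,0],0],[[0,-30,0],0],[[0,0,0],0],[[0,0,0],0]]' | grep -E "time|pos|force"
python3 - <<'E'
from h import *
from rig import camera
p=[.5875,.1226,-.166]
for n in("top","wrist"):
    s=camera(n);hs=cv2.cvtColor(s["pixels"],40)
    pred=place(np.array([[.035,0,.108],[.05,0,.03],[.13,0,.091],[-.05,0,.064]]),p);q=proj(s,pred);sc=10 if n=="top" else 40
    m=cv2.inRange(hs,(0,150,60),(8,255,255))|cv2.inRange(hs,(172,150,60),(180,255,255));m=near(m,q[0],sc)
    c=cv2.moments(m,True)
    if c["m00"]:
        k=ray(s,(c["m10"]/c["m00"],c["m01"]/c["m00"]),.112);d=k-place(np.array([[-.125,0,0]]),p)[0]
        print(n,"knob",k.round(4),"r",np.hypot(*d[:2]).round(4),"latch",(np.arctan2(d[1],d[0])-p[2]).round(3),c["m00"])
    y=near(cv2.inRange(hs,(20,150,80),(35,255,255)),proj(s,place(np.array([[0,0,.09]]),p))[0],sc*4)
    pts=cv2.findNonZero(y)
    if pts is not None:
        l=cv2.fitLine(pts,cv2.DIST_HUBER,0,.01,.01).ravel();a=ray(s,l[2:]-l[:2]*20,.091);b=ray(s,l[2:]+l[:2]*20,.091);print("bar line world ang - tray",((np.arctan2(*(b-a)[[1,0]])-p[2]+1.57)%np.pi-1.57).round(3),len(pts))
    g=near(cv2.inRange(hs,(50,60,15),(88,255,255)),q[1],sc*3);c=cv2.moments(g,True)
    if c["m00"]:
        t=np.zeros_like(g)
        for P in BLOCK: cv2.fillConvexPoly(t,cv2.convexHull(proj(s,place(P,[.6368,.1142,1.4047])+[0,0,.008]).astype(np.float32)).round().astype(int),255)
        d=cv2.moments(t,True);print("green centroid",c["m10"]/c["m00"],c["m01"]/c["m00"],"expected",d["m10"]/d["m00"],d["m01"]/d["m00"],c["m00"],d["m00"])
E
```

```text
time: 22.7
position: [0.6664, 0.3778, 0.2582]
ft_force: [0.6, -0.6, 0.0]
time: 23.2
position: [0.6773, 0.4537, 0.2539]
ft_force: [0.1, 0.3, -0.3]
top knob [0.621  0.1201 0.112 ] r 0.1585 latch 0.019 16.0
bar line world ang - tray -0.003 45
green centroid 297.1827411167513 170.37055837563452 expected 297.55397727272725 170.0284090909091 197.0 352.0
bar line world ang - tray 0.094 22
green centroid 328.07272727272726 359.56363636363636 expected 327.38550501156516 376.09868928296066 55.0 1297.0
```

```bash
python3 -c "
from rig import order;print(order.hand_in())"
```

```text
the job is handed in; nothing more can be done
None
```

I placed the green bearing block upright in the oblong nest, let go with the latch open at about 1.24 rad, then pushed the knob round until the bar hit its stop. The job was handed in at about 23 s, within the 56 s limit.

**Block:** it touched the nest floor at the expected height (TCP 0.0657 m). The wrist picture taken after release showed it on the outline of the intended seat. After the latch was closed, the top camera put the block's centre within half a pixel (about 2 mm) of where it should be.

**Latch:** the force rose to 11 N with the tool no longer moving, which is the hard stop. The top camera then gave the latch angle as 0.019 rad from the knob and -0.003 rad from the bar's line; home is under 0.04 rad.

**Arm:** it was clear and touching nothing at hand-in.

**Checks that failed or disagreed:**
- **Final wrist check:** this gave no useful result. The parts were almost out of view, and its bar angle of 0.094 rad came from only 22 pixels, so I disregarded it.
- **Block height in the hand:** one camera fit put the held block about 8 mm lower than expected. The touchdown height showed that was wrong.
- **Picture limit:** I reached the limit of 12 before the last sweep, so the latch closing was checked by numbers only.
- **Hub and bystanders:** I did not measure these again at the end. The planned paths stayed clear of them, and I saw no unexpected force.

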